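Wedge the rocking vice box

TASK

The low wooden box that carries the small vice rocks, because the rubber foot at its front right corner is too short. Push the wooden wedge along the table, thin end first, under that foot until the box no longer rocks and still stands level where it was. Then press down firmly with a fingertip on the top of the box at that corner, and finish while holding this press, the box staying level; do not pick up the wedge or the box, and leave the two pots and the tape roll alone.

Things in the scene. Friction and masses are not known exactly. Their poses are not given: they have to be found in the camera images.
- base_box: low wooden box, 190 (x) x 230 mm (y), top 46 mm above the table, on rubber feet 30 mm square, 18 mm high; loose, about 1.8 kg. A metal bench vice (70 x 186 mm, 68 mm high) is bolted on its rear half, from x = -5 mm back. Origin: middle of the box at sole level of the feet (table height while level), z up, x away from the robot. It rests level on three feet
- foot_place (a point): point of the box below the short foot, the front right one (-x, -y): box frame -75, -95, 0 mm, at the sole level of the other feet. The short foot is 30 mm square; its sole hangs an unknown 6 to 11 mm above this point
- corner (a point): point on the top of the box straight above the short foot (box frame -75, -95, 46 mm): where to press. Unwedged, this corner dips 6 to 11 mm under a press of 4 to 8 N and returns when let go
- wedge: loose wooden door wedge, 140 mm long, 40 mm wide, about 70 g, flat on the table to the right of the box, thin end towards the short foot. Origin: middle of its underside; x axis towards the thin end. 2 mm thick at the thin end, rising evenly to 22 mm at the heel (1 in 7)
- wedge_tip (a point): middle of the wedge's thin end, 1 mm above the table
- wedge_heel (a point): middle of the wedge's upright heel face (40 mm wide, 20 mm high), 11 mm above the table: where to push. The free wedge slides at about 1 N; once tight under the foot it resists at once: 3 to 6 N is snug, from about 8 N on the box itself is pushed away
- screw_pot: small closed pot with a red lid, 38 mm wide, 39 mm high, near the wedge; origin under its middle. Leave alone
- led_pot: small closed pot with a dark lid, 34 mm wide, 46 mm high, in front of the box; origin under its middle. Leave alone
- tape_roll: roll of black tape lying flat, 55 mm wide, 19 mm high, beside the box; origin under its middle. Leave alone
Not all that is in view belongs to the job. Of the things shaped like the wedge, the wooden one is meant.

How it is judged:
By the outcome, as a careful person would: the job done as asked, in the order asked, and still so for the second after the job is handed in, while the arm keeps its last pose, push and grip.
It also fails if it takes over 42 s, if anything falls off the work surface, if the arm or the gripper's body presses on something with over 40 N, if the wrist force passes 120 N, or if a joint passes its speed limit or range.

ROBOT

A 6-joint arm with a two-finger parallel gripper is mounted at the origin on a cart in front of the work surface, level with it; the furniture and walls round the work are solid. World frame = base frame: x ahead of the robot, y to its left, z up, the work surface at z = 0. Lengths are in m, angles in rad, forces in N, time in s.
With the tool pointing down it reaches from about 0.375 to 0.9 m from the base axis. Payload 3.1 kg.
Tool frame: the origin (TCP) lies between the finger pads; the fingertips stand 22 mm ahead of it and the grasp point (between the pads) lies 3 mm ahead of it; z points along the fingers, y is the line along which they close (so a half turn about z gives the same grasp; the last joint's range is limited). The gripper opens to 87 mm and grips with 3 to 60 N. Pads are 19 mm wide; open, the fingers measure 117 mm over their backs; the gripper's body (75 mm by 190 mm) begins 51 mm behind the grasp point.
Start: joints at [-1.419, 0.527, 1.433, -0, 1.181, -0.178], TCP at [0.203, -0.591, 0.245] pointing down, gripper open.
Joint ranges: [-3.08, 3.08], [-0.75, 2.2], [0.22, 2.44], [-1.43, 4.57], [0, 2.65], [-2.85, 2.85]. Speed limits (rad/s): [2.79, 2.79, 3.14, 3.14, 3.14, 3.14].

INTERFACE

Orientations are given as a unit quaternion [x, y, z, w].
In Python, from rig import robot gives the robot as it stands.
- The arm moves only by the tool move_arm, never from a script. Its argument "series" is text: rows parted by semicolons, each of 6 numbers parted by spaces: the shift along the tool's x, y, z in mm, then the turn, a rotation vector about the tool's x, y, z in degrees. In form: dx dy dz ax ay az; .... A call has 1 to 8 rows; each row is the pose to reach, as a shift and turn from the pose commanded when the call began, along the tool's axes at that moment; what a row does not reach only later rows make up. A row lasts 1/12 s, in which the tool goes at most 41.7 mm and 7.16 degrees, less where a joint would pass 70% of its speed; a pose out of reach is approached as far as the arm can. A call with a gripper value outside its range is refused whole. "jaw" is the opening, from 0 (shut) to 1 (fully open), set as the call begins (left out, the last holds). The fingers move at their own pace and stop on an object; "newtons" is the grip in N (left out, the last holds). Time passes only in rows, so rows that repeat a pose let the fingers close. It gives the time, the measured TCP pose, the force, the opening and the grip force at its end, in the units of the state.
- robot.get_obs(): the state, without advancing time (a new reading comes with each control period).
- robot.camera(name): name is "scene" or "top" or "wrist"; returns a dict with "img" (384x512x3 uint8, red, green, blue), "mtx" (3x3 intrinsics, pixels), "world_to_cam" (4x4, takes a point from world to camera coordinates). Camera axes: x right, y down, z forward; pixel columns grow to the right and rows downward; lengths in m; the calibration is good to about 2 mm. A picture is of the moment at which its call begins. There is no depth.
- robot.hand_in(): hands the job in; it is judged then, once.
Trained networks look in a picture, given as the dict that the camera call returned (one of the last four; its "shot" number tells which), for a name from the list of things; names that differ only in an ending like _2 or _b are one class to them, and where a whole thing is asked for, a point or a joint stands for the part that bears it (a point fixed in the world has none). Each returns a list of dicts, best first, with "p" (0 to 1); they miss things now and then, are a little off and sometimes report something else, mostly with a low value. They report only what shows in the picture. A call takes as long as a camera call. They do not tell look-alikes from the thing itself.
- robot.search_frame(picture, thing): "xyz" ([x, y, z] in m, in world coordinates, good to about 4 mm: the middle of the surface that is visible of it).
- robot.tip_of(picture, thing): "xyz" ([x, y, z] in m, in world coordinates, good to about 4 mm: a listed point, or the origin of a listed thing).
The state is a dict: "time": time; "q": joint angles; "joint_velocities": joint speeds; "joint_torque": joint torques, N m; "position": TCP position; "tool_rot": TCP orientation; "ft_force": force on the tool from outside, world axes, zero at the start; "moment": the same for the moment, N m; "grip_width": finger opening in m; "grip_force": force on a finger pad.
Only numpy, scipy, OpenCV 4.12 (cv2) and the standard library are available. Lean on these libraries where they do the work, as an engineer would, in place of code of your own. Each camera call takes 0.05 s, during which the arm holds its last target. There are 200 camera calls.

## Working session

There is one attempt and no reset: what is moved stays moved. The work goes in short steps, Python scripts to look and compute and a tool call to move; the robot and the scene stay as the last step left them, time stands still between calls to the robot, and variables do not carry over. Pictures are saved under pics/ and viewed, at most 10 in all, crops included, and the job is handed in when it is done.

Besides the shell and the picture viewer there is one more tool, called as a command line: name --argument value ..., lists and objects as JSON in quotes. move_arm: Moves the arm, as the interface text tells. Its arguments: {"type":"object","properties":{"series":{"type":"string"},"jaw":{"type":"number"},"newtons":{"type":"number"}},"required":["series"]}

```bash
mkdir -p pics
cat > h.py <<'E'
import numpy as np, cv2
from rig import robot
def save(d,n,crop=None,s=1):
    im=d["img"][:,:,::-1]
    if crop: im=im[crop[1]:crop[3],crop[0]:crop[2]]
    cv2.imwrite("pics/"+n,cv2.resize(im,None,fx=s,fy=s,interpolation=cv2.INTER_CUBIC))
def proj(d,p):
    c=d["world_to_cam"]@np.append(p,1); u=d["mtx"]@c[:3]; return u[:2]/u[2]
def onplane(d,uv,z):
    T=np.linalg.inv(d["world_to_cam"]); r=T[:3,:3]@np.linalg.inv(d["mtx"])@np.array([*uv,1.]); o=T[:3,3]
    return o+r*(z-o[2])/r[2]
E
python3 - <<'E'
from h import *
a=robot.camera("scene");b=robot.camera("top")
im=np.hstack([cv2.resize(x["img"],(400,300)) for x in (a,b)])
save(a,"s1.png");save(b,"t1.png",None,1.5)
for n,d in (("scene",a),("top",b)):
    for t in ["base_box","foot_place","corner","wedge","wedge_tip","wedge_heel","screw_pot","led_pot","tape_roll"]:
        print(n,t,[(np.round(r["xyz"],3).tolist(),round(r["p"],2),proj(d,r["xyz"]).astype(int).tolist()) for r in robot.tip_of(d,t)][:3])
o=robot.get_obs();print(o["time"],o["tool_rot"],o["position"],o["ft_force"])
E
```

```text
scene base_box [([0.594, 0.066, -0.0], 0.94, [222, 227])]
scene foot_place [([0.514, -0.025, -0.001], 0.75, [260, 221])]
scene corner [([0.514, -0.022, 0.043], 0.61, [259, 213])]
scene wedge [([0.493, -0.187, 0.001], 0.76, [292, 192]), ([0.362, -0.367, -0.001], 0.72, [351, 177]), ([0.37, -0.184, 0.003], 0.63, [324, 209])]
scene wedge_tip [([0.494, -0.119, -0.001], 0.92, [281, 205]), ([0.333, -0.3, -0.004], 0.92, [349, 193]), ([0.372, -0.112, -0.002], 0.79, [312, 225])]
scene wedge_heel [([0.363, -0.252, 0.012], 0.91, [336, 195]), ([0.833, -0.2, 0.012], 0.76, [218, 147]), ([0.499, -0.256, 0.01], 0.72, [302, 177])]
scene screw_pot [([0.613, -0.162, 0.003], 0.7, [259, 180])]
scene led_pot [([0.413, 0.077, -0.002], 0.68, [267, 261])]
scene tape_roll [([0.415, 0.078, -0.001], 0.55, [267, 261]), ([0.674, -0.114, -0.004], 0.43, [237, 182])]
top base_box [([0.589, 0.07, -0.002], 0.72, [226, 205])]
top foot_place []
top corner [([0.514, -0.023, 0.046], 0.59, [251, 225])]
top wedge [([0.804, -0.135, 0.001], 0.96, [283, 146]), ([0.499, -0.185, -0.003], 0.84, [299, 230]), ([0.371, -0.184, 0.005], 0.68, [299, 267])]
top wedge_tip [([0.373, -0.111, 0.001], 0.9, [278, 267]), ([0.784, -0.07, 0.0], 0.86, [265, 151]), ([0.336, -0.302, 0.0], 0.74, [334, 278])]
top wedge_heel [([0.364, -0.251, 0.013], 0.93, [319, 269]), ([0.832, -0.202, 0.007], 0.92, [301, 138]), ([0.494, -0.252, 0.01], 0.79, [318, 231])]
top screw_pot [([0.613, -0.161, 0.001], 0.56, [291, 198])]
top led_pot [([0.514, -0.022, 0.045], 0.68, [251, 224]), ([0.416, 0.081, -0.003], 0.46, [222, 255])]
top tape_roll [([0.676, -0.112, 0.0], 0.62, [277, 180])]
1.0 [ 9.86348208e-01  1.64673049e-01  1.73773392e-06 -1.20760935e-05] [ 0.20304415 -0.59107588  0.24454939] [ 0.00569675 -0.6038087   0.29794939]
```

View pics/t1.png

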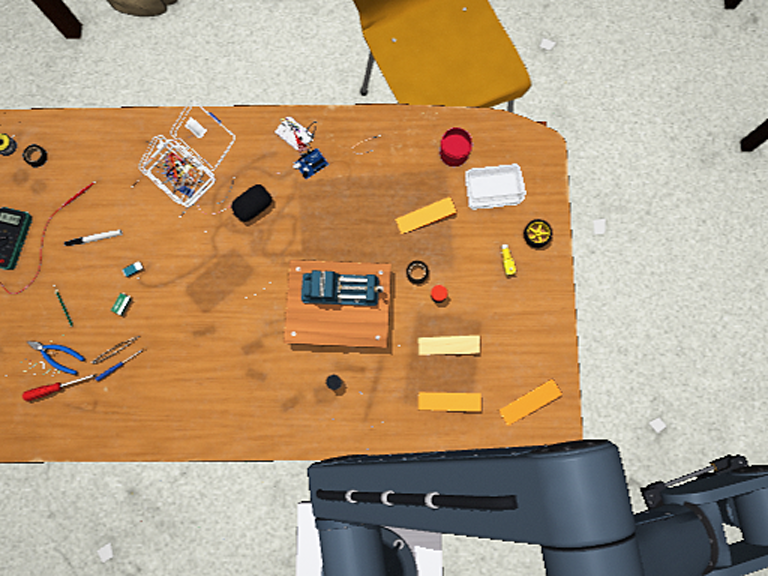

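View pics/s1.png

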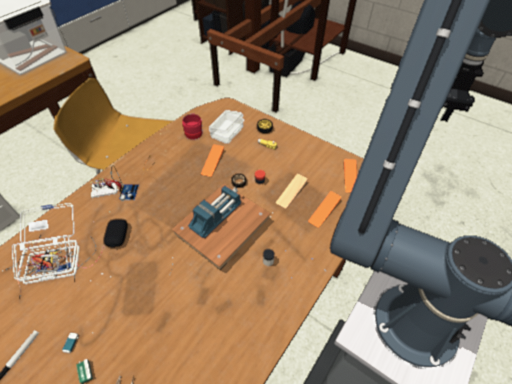

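The top view shows four wedge shapes: a pale one at about (299,230) in native pixels, and orange ones at (299,267), (283,146) and (353,267). The pale one is wood-coloured, lies right of the box and has its tip pointing at the short foot at (251,224). It is the one that fits, and I'll confirm it in a crop.

Run:
```python
from h import *
a=robot.camera("scene");b=robot.camera("top")
A=cv2.resize(a["img"][160:270,190:360],None,fx=4,fy=4,interpolation=cv2.INTER_CUBIC)[:,:,::-1]
B=cv2.resize(b["img"][165:300,180:390],None,fx=3.6,fy=3.6,interpolation=cv2.INTER_CUBIC)[:,:,::-1]
cv2.imwrite("pics/c.png",B)
```

```text
(no output)
```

View pics/c.png

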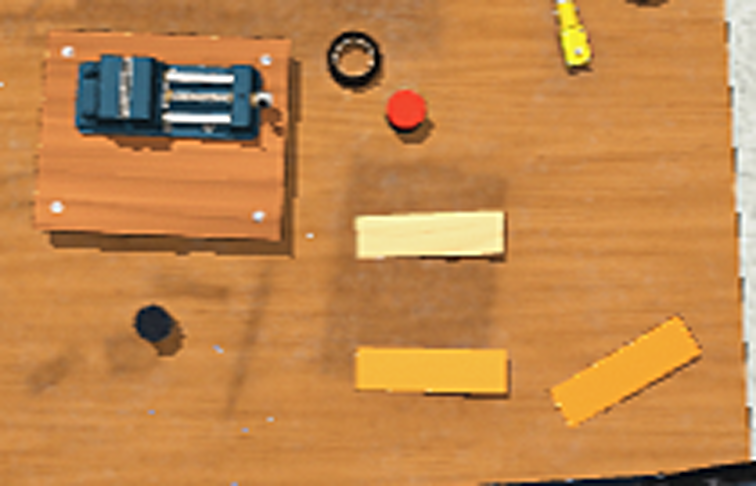

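move_arm --series "22 -41 0 0 0 0;44 -82 0 0 0 3;66 -123 0 0 0 6;88 -164 0 0 0 9;108 -200 0 0 0 12;125 -235 0 0 0 15;145 -270 0 0 0 18;155 -290 0 0 0 19" --jaw 0.55

```text
time: 1.77
position: [0.2553, -0.2639, 0.2446]
tool_rot: [1.0, -0.002, 0.0, -0.0]
ft_force: [0.1, -0.5, -0.3]
grip_width: 0.0496
grip_force: 0.0
```

The pale wedge in the middle of the crop shows wood grain, and its thick heel is on the right. The orange ones are plastic look-alikes. I'll move above the pale one and look from close by.

move_arm --series "35 -10 0 0 0 0;70 -20 0 0 0 0;105 -30 0 0 0 0;140 -40 0 0 0 0;175 -50 0 0 0 0;200 -60 0 0 0 0;200 -60 0 0 0 0"

```text
time: 2.35
position: [0.4603, -0.2058, 0.245]
tool_rot: [1.0, 0.002, 0.002, 0.001]
ft_force: [0.4, -0.5, 0.4]
grip_width: 0.0477
grip_force: 0.0
```

Run:
```python
from h import *
w=robot.camera("wrist"); s=robot.camera("scene")
save(w,"w1.png",None,1.5)
T=np.linalg.inv(w["world_to_cam"]);print(T[:3,3],T[:3,2])
for n,d in (("w",w),("s",s)):
    for t in ["base_box","foot_place","corner","wedge_tip","wedge_heel","screw_pot"]:
        print(n,t,[(np.round(r["xyz"],3).tolist(),round(r["p"],2),proj(d,r["xyz"]).astype(int).tolist()) for r in robot.tip_of(d,t)][:3])
print(robot.get_obs()["time"],robot.get_obs()["position"])
```

```text
[ 0.53598798 -0.20484353  0.38561301] [-0.27194044 -0.00131579 -0.96231318]
w base_box [([0.593, 0.068, 0.002], 0.74, [44, 65])]
w foot_place [([0.515, -0.021, -0.001], 0.67, [123, 128])]
w corner [([0.515, -0.022, 0.047], 0.6, [105, 130]), ([0.418, 0.075, -0.003], 0.43, [67, 195])]
w wedge_tip [([0.492, -0.108, 0.005], 0.9, [187, 145]), ([0.333, -0.305, -0.002], 0.76, [322, 248]), ([0.374, -0.107, 0.004], 0.64, [192, 225])]
w wedge_heel [([0.494, -0.258, 0.011], 0.74, [297, 144]), ([0.367, -0.249, 0.01], 0.74, [287, 231]), ([0.404, -0.426, 0.013], 0.63, [412, 208])]
w screw_pot [([0.612, -0.16, -0.002], 0.8, [223, 50])]
s base_box [([0.592, 0.066, -0.002], 0.77, [223, 228])]
s foot_place [([0.515, -0.021, -0.002], 0.59, [259, 222]), ([0.512, -0.018, 0.045], 0.46, [259, 214])]
s corner [([0.513, -0.019, 0.044], 0.94, [259, 214])]
s wedge_tip [([0.369, -0.112, -0.004], 0.97, [313, 225]), ([0.496, -0.116, -0.002], 0.95, [280, 205]), ([0.786, -0.071, -0.001], 0.76, [205, 175])]
s wedge_heel [([0.831, -0.198, 0.014], 0.78, [218, 147]), ([0.364, -0.253, 0.008], 0.7, [336, 196]), ([0.5, -0.252, 0.011], 0.63, [301, 177])]
s screw_pot [([0.612, -0.161, 0.003], 0.66, [259, 180])]
3.05 [ 0.4553086  -0.20682193  0.24465348]
```

View pics/w1.png

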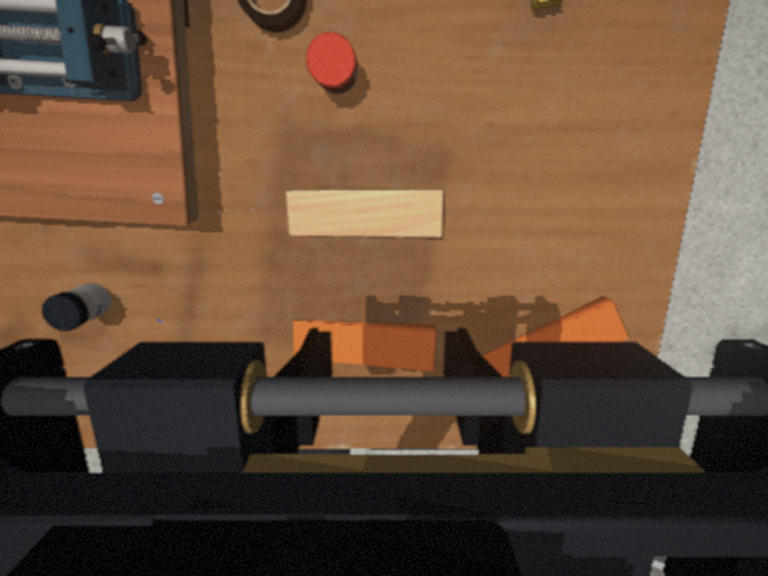

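The wrist view shows the wooden wedge as a bright rectangle from (287,191) to (443,237). The box corner is at upper left with its screw at (157,198), and the red pot is at (332,62).

Run:
```python
from h import *
w=robot.camera("wrist")
for n,uv,z in [("tipfar",(287,191),.002),("tipnear",(291,237),.002),("heelfar",(443,190),.022),("heelnear",(442,237),.022),("boxcorner",(189,225),.046),("screw",(157,198),.046)]:
    print(n,np.round(onplane(w,(uv[0]/1.5,uv[1]/1.5),z),4))
g=cv2.cvtColor(w["img"],cv2.COLOR_RGB2HSV)
```

```text
tipfar [ 0.5106 -0.1154  0.002 ]
tipnear [ 0.4688 -0.1163  0.002 ]
heelfar [ 0.5124 -0.2537  0.022 ]
heelnear [ 0.4719 -0.2543  0.022 ]
boxcorner [ 0.486  -0.0439  0.046 ]
screw [ 0.5077 -0.0211  0.046 ]
```

move_arm --series "-15 0 40 0 0 0;-15 0 80 0 0 0;-15 0 120 0 0 0;-15 0 160 0 0 0;-15 0 195 0 0 0;-15 0 212 0 0 0;-15 0 219 0 0 0;-15 0 219 0 0 0"

```text
time: 3.77
position: [0.4398, -0.2061, 0.0241]
tool_rot: [1.0, -0.0, -0.001, -0.001]
ft_force: [0.3, -0.3, 0.4]
grip_width: 0.0478
grip_force: 0.0
```

move_arm --series "6 0 0 0 0 0;12 0 0 0 0 0;18 0 0 0 0 0;24 0 0 0 0 0;30 0 0 0 0 0;36 0 0 0 0 0;40 0 0 0 0 0;40 0 0 0 0 0"

```text
time: 4.43
position: [0.4819, -0.207, 0.0258]
tool_rot: [1.0, -0.0, 0.001, 0.001]
ft_force: [1.0, -1.1, 0.3]
grip_width: 0.0479
grip_force: 0.0
```

Run:
```python
from h import *
w=robot.camera("wrist")
save(w,"w2.png",None,1.5)
for t in ["foot_place","corner","wedge_tip","wedge_heel"]:
    print(t,[(np.round(r["xyz"],3).tolist(),round(r["p"],2),proj(w,r["xyz"]).astype(int).tolist()) for r in robot.tip_of(w,t)][:3])
```

```text
foot_place []
corner []
wedge_tip [([0.511, -0.109, 0.004], 0.63, [99, 191])]
wedge_heel [([0.514, -0.256, 0.012], 0.79, [344, 190])]
```

View pics/w2.png

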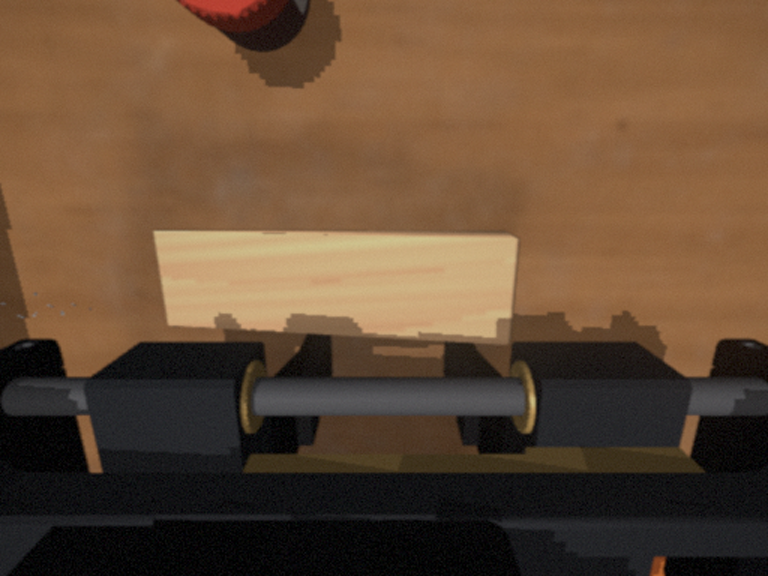

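The wedge moved straight across to x≈0.511 and still lies along y. Next I'll go behind the heel with the fingers shut.

move_arm --series "-15 0 0 0 0 0;-15 0 -30 0 0 0;-5 25 -45 0 0 0;10 60 -45 0 0 0;29 88 -45 0 0 0;29 88 -45 0 0 0;29 88 -20 0 0 0;29 88 0 0 0 0" --jaw 0

```text
time: 5.35
position: [0.5099, -0.2958, 0.0256]
tool_rot: [1.0, -0.001, 0.001, 0.001]
ft_force: [-0.2, 0.2, -0.8]
grip_width: 0.0041
grip_force: 0.0
```

move_arm --series "0 -5 0 0 0 0;0 -10 0 0 0 0;0 -15 0 0 0 0;0 -20 0 0 0 0;0 -25 0 0 0 0;0 -30 0 0 0 0;0 -35 0 0 0 0;0 -40 0 0 0 0"

```text
time: 6.02
position: [0.5097, -0.2543, 0.026]
tool_rot: [1.0, -0.0, 0.0, 0.0]
ft_force: [0.5, 0.1, 1.0]
grip_width: 0.0008
grip_force: 0.2
```

Run:
```python
from h import *
w=robot.camera("wrist");s=robot.camera("scene");b=robot.camera("top")
im=np.hstack([cv2.resize(w["img"],(400,300)),cv2.resize(b["img"][180:270,200:320],(400,300),interpolation=cv2.INTER_CUBIC)])
im2=cv2.resize(s["img"][160:250,190:350],(534,300),interpolation=cv2.INTER_CUBIC)
cv2.imwrite("pics/m3.png",np.vstack([im,np.pad(im2,((0,0),(0,266),(0,0)))])[:,:,::-1])
for n,d in(("w",w),("s",s),("t",b)):
  for t in ["foot_place","corner","wedge_tip","wedge_heel"]:
    print(n,t,[(np.round(r["xyz"],3).tolist(),round(r["p"],2)) for r in robot.tip_of(d,t) if abs(r["xyz"][0]-.51)<.05])
o=robot.get_obs();print(o["time"],o["position"],o["ft_force"])
```

```text
w foot_place []
w corner []
w wedge_tip [([0.515, -0.101, 0.005], 0.61)]
w wedge_heel [([0.514, -0.248, 0.01], 0.59)]
s foot_place [([0.51, -0.02, -0.002], 0.67)]
s corner [([0.515, -0.022, 0.043], 0.91)]
s wedge_tip [([0.513, -0.107, 0.001], 0.54)]
s wedge_heel [([0.513, -0.244, 0.012], 0.78)]
t foot_place []
t corner []
t wedge_tip []
t wedge_heel []
6.7667 [ 0.50942118 -0.2547432   0.02552546] [-0.26826921  1.14412224  0.22855816]
```

View pics/m3.png

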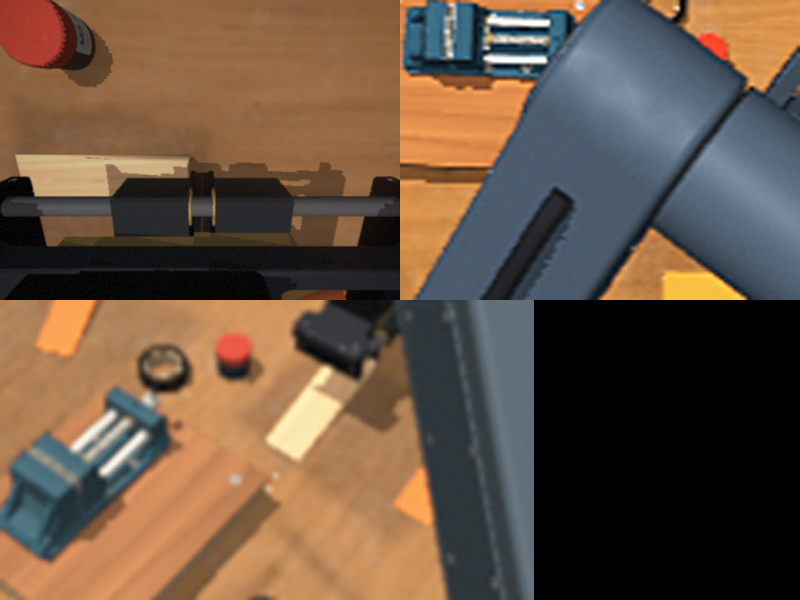

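move_arm --series "1 -8 0 0 0 0;1 -17 0 0 0 0;1 -26 0 0 0 0;1 -35 0 0 0 0;1 -44 0 0 0 0;1 -53 0 0 0 0;1 -62 0 0 0 0;1 -70 0 0 0 0"

```text
time: 7.43
position: [0.5104, -0.1834, 0.0256]
tool_rot: [1.0, -0.0, -0.0, -0.0]
ft_force: [0.2, -0.7, -0.2]
grip_width: 0.0005
grip_force: 0.2
```

move_arm --series "0 -3 0 0 0 0;0 -6 0 0 0 0;0 -9 0 0 0 0;0 -12 0 0 0 0;0 -14 0 0 0 0;0 -16 0 0 0 0;0 -17 0 0 0 0;0 -18 0 0 0 0"

```text
time: 8.1
position: [0.5105, -0.1667, 0.0255]
tool_rot: [1.0, -0.001, 0.0, 0.0]
ft_force: [0.2, -0.7, 0.3]
grip_width: 0.0006
grip_force: 0.1
```

Run:
```python
from h import *
w=robot.camera("wrist");s=robot.camera("scene")
im=cv2.resize(w["img"],(400,300))
im2=cv2.resize(s["img"][180:255,200:300],(400,300),interpolation=cv2.INTER_CUBIC)
cv2.imwrite("pics/m4.png",np.hstack([im,im2])[:,:,::-1])
for n,d in(("w",w),("s",s)):
  for t in ["base_box","foot_place","corner","wedge_tip","wedge_heel","screw_pot"]:
    print(n,t,[(np.round(r["xyz"],3).tolist(),round(r["p"],2)) for r in robot.tip_of(d,t)][:2])
o=robot.get_obs();print(o["time"],o["position"],o["ft_force"])
```

```text
w base_box []
w foot_place [([0.513, -0.024, -0.0], 0.77)]
w corner []
w wedge_tip [([0.613, -0.163, -0.002], 0.46)]
w wedge_heel [([0.516, -0.162, 0.013], 0.77)]
w screw_pot []
s base_box [([0.59, 0.068, -0.002], 0.55)]
s foot_place [([0.514, -0.023, 0.003], 0.58)]
s corner [([0.513, -0.017, 0.042], 0.69)]
s wedge_tip [([0.787, -0.071, 0.001], 0.93), ([0.513, -0.022, -0.002], 0.83)]
s wedge_heel [([0.83, -0.202, 0.016], 0.95), ([0.512, -0.161, 0.015], 0.75)]
s screw_pot [([0.611, -0.159, 0.003], 0.45)]
8.8 [ 0.51049891 -0.16666018  0.02555686] [ 0.65974072 -0.18827474  0.07600487]
```

View pics/m4.png

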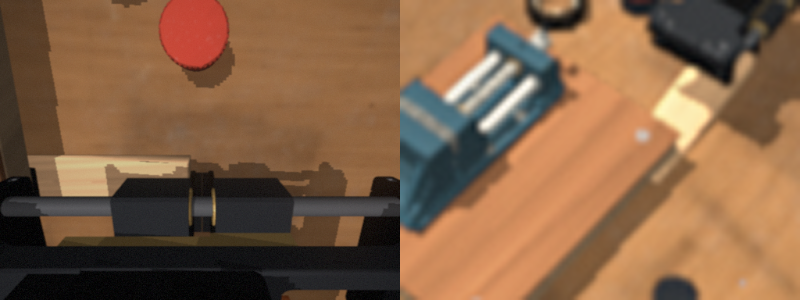

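The wedge is lined up with its tip under the box edge. Now I'll take small steps and watch the force in y.

move_arm --series "0 -1 0 0 0 0;0 -2 0 0 0 0;0 -3 0 0 0 0;0 -4 0 0 0 0"

```text
time: 9.13
position: [0.5105, -0.1626, 0.0256]
tool_rot: [1.0, -0.0, 0.0, 0.0]
ft_force: [-0.7, -0.3, -0.1]
grip_width: 0.0004
grip_force: 0.2
```

move_arm --series "0 -1 0 0 0 0;0 -2 0 0 0 0;0 -3 0 0 0 0;0 -3 0 0 0 0"

```text
time: 9.47
position: [0.5104, -0.1594, 0.0255]
tool_rot: [1.0, -0.0, -0.0, -0.0]
ft_force: [-0.7, -0.3, -0.0]
grip_width: 0.0005
grip_force: 0.0
```

move_arm --series "0 -1 0 0 0 0;0 -2 0 0 0 0;0 -2 0 0 0 0"

```text
time: 9.72
position: [0.5105, -0.1575, 0.0255]
tool_rot: [1.0, -0.0, -0.0, -0.0]
ft_force: [0.1, -0.2, 0.9]
grip_width: 0.0002
grip_force: 0.0
```

move_arm --series "0 -1 0 0 0 0;0 -2 0 0 0 0;0 -2 0 0 0 0"

```text
time: 9.97
position: [0.5105, -0.1555, 0.0256]
tool_rot: [1.0, -0.0, -0.0, -0.0]
ft_force: [-0.3, -0.0, -0.2]
grip_width: 0.0005
grip_force: 0.0
```

move_arm --series "0 -1 0 0 0 0;0 -2 0 0 0 0;0 -2 0 0 0 0"

```text
time: 10.22
position: [0.5105, -0.1534, 0.0255]
tool_rot: [1.0, -0.0, -0.0, -0.0]
ft_force: [-1.0, 0.3, -0.4]
grip_width: 0.0006
grip_force: 0.0
```

move_arm --series "0 -1 0 0 0 0;0 -2 0 0 0 0;0 -2 0 0 0 0"

```text
time: 10.47
position: [0.5104, -0.1515, 0.0255]
tool_rot: [1.0, -0.0, -0.0, -0.0]
ft_force: [0.2, 0.7, 0.8]
grip_width: 0.0004
grip_force: 0.0
```

move_arm --series "0 -1 0 0 0 0;0 -2 0 0 0 0;0 -2 0 0 0 0"

```text
time: 10.72
position: [0.5105, -0.1495, 0.0255]
tool_rot: [1.0, -0.0, -0.0, -0.0]
ft_force: [-0.0, 0.1, -0.5]
grip_width: 0.0004
grip_force: 0.0
```

move_arm --series "0 -1 0 0 0 0;0 -2 0 0 0 0;0 -2 0 0 0 0"

```text
time: 10.97
position: [0.5108, -0.1479, 0.0256]
tool_rot: [1.0, -0.0, 0.0, 0.0]
ft_force: [-0.6, -1.2, -1.5]
grip_width: 0.0009
grip_force: 0.8
```

move_arm --series "0 -1 0 0 0 0;0 -2 0 0 0 0;0 -2 0 0 0 0"

```text
time: 11.22
position: [0.5113, -0.1469, 0.0256]
tool_rot: [1.0, 0.0, 0.001, 0.001]
ft_force: [-0.9, -5.1, -2.2]
grip_width: 0.0007
grip_force: 2.7
```

move_arm --series "0 -1 0 0 0 0;0 -2 0 0 0 0;0 -2 0 0 0 0"

```text
time: 11.47
position: [0.5111, -0.1448, 0.0256]
tool_rot: [1.0, -0.0, 0.001, 0.001]
ft_force: [-0.4, -4.5, -1.8]
grip_width: 0.0003
grip_force: 2.7
```

It met resistance at y≈-0.147 and the force held at 4.5–5 N, which is snug. I'll back off, rise and look.

move_arm --series "0 3 0 0 0 0;0 12 0 0 0 0;0 25 -20 0 0 0;0 25 -55 0 0 0;0 25 -95 0 0 0;0 25 -125 0 0 0;0 25 -125 0 0 0"

```text
time: 12.05
position: [0.5138, -0.1707, 0.1564]
tool_rot: [1.0, -0.001, 0.005, 0.003]
ft_force: [0.1, 0.0, -0.2]
grip_width: 0.0005
grip_force: 0.0
```

Run:
```python
from h import *
w=robot.camera("wrist");s=robot.camera("scene")
im=cv2.resize(w["img"],(400,300))
im2=cv2.resize(s["img"][180:255,200:300],(400,300),interpolation=cv2.INTER_CUBIC)
cv2.imwrite("pics/m5.png",np.hstack([im,im2])[:,:,::-1])
for n,d in(("w",w),("s",s)):
  for t in ["base_box","foot_place","corner","wedge_tip","wedge_heel","screw_pot"]:
    print(n,t,[(np.round(r["xyz"],3).tolist(),round(r["p"],2)) for r in robot.tip_of(d,t)][:2])
o=robot.get_obs();print(o["time"],o["position"],o["ft_force"])
```

```text
w base_box [([0.591, 0.072, 0.005], 0.8), ([0.513, -0.14, 0.01], 0.24)]
w foot_place [([0.513, -0.018, 0.001], 0.88), ([0.613, -0.161, -0.0], 0.33)]
w corner [([0.512, -0.018, 0.045], 0.72)]
w wedge_tip []
w wedge_heel [([0.405, -0.427, 0.011], 0.96), ([0.515, -0.14, 0.009], 0.69)]
w screw_pot []
s base_box [([0.592, 0.071, 0.0], 0.8), ([0.512, -0.02, -0.001], 0.17)]
s foot_place [([0.415, 0.079, -0.002], 0.72)]
s corner [([0.513, -0.017, 0.044], 0.63)]
s wedge_tip [([0.788, -0.07, 0.0], 0.78), ([0.369, -0.114, -0.0], 0.71)]
s wedge_heel [([0.835, -0.199, 0.013], 0.88), ([0.514, -0.136, 0.01], 0.5)]
s screw_pot [([0.613, -0.162, 0.002], 0.68), ([0.508, -0.068, -0.001], 0.18)]
12.75 [ 0.51045794 -0.16860093  0.15023531] [-0.39617464 -0.28807873 -0.41221974]
```

View pics/m5.png

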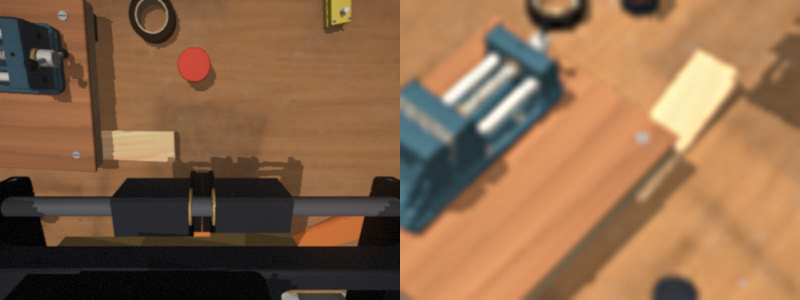

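The box stands where it was, the wedge is in under the corner at about (140,147) in the left half, and the pots and tape are untouched. Next is the press.

move_arm --series "0 -40 0 0 0 0;0 -80 0 0 0 0;0 -120 0 0 0 0;0 -147 20 0 0 0;0 -147 50 0 0 0;0 -147 70 0 0 0;0 -147 76 0 0 0;0 -147 76 0 0 0"

```text
time: 13.42
position: [0.5097, -0.0213, 0.0732]
tool_rot: [1.0, -0.0, -0.002, -0.0]
ft_force: [0.8, -0.3, -0.0]
grip_width: 0.0005
grip_force: 0.0
```

move_arm --series "0 0 1 0 0 0;0 0 2 0 0 0;0 0 3 0 0 0;0 0 4 0 0 0;0 0 4 0 0 0"

```text
time: 13.83
position: [0.511, -0.022, 0.0711]
tool_rot: [1.0, -0.001, 0.001, 0.0]
ft_force: [0.7, 0.1, -0.2]
grip_width: 0.0004
grip_force: 0.0
```

move_arm --series "0 0 1 0 0 0;0 0 2 0 0 0;0 0 2 0 0 0"

```text
time: 14.08
position: [0.5106, -0.0217, 0.0685]
tool_rot: [1.0, -0.0, -0.0, -0.0]
ft_force: [-0.2, 0.1, -0.5]
grip_width: 0.0006
grip_force: 0.0
```

move_arm --series "0 0 0.5 0 0 0;0 0 1 0 0 0;0 0 1 0 0 0"

```text
time: 14.33
position: [0.5106, -0.0217, 0.0684]
tool_rot: [1.0, -0.0, 0.0, 0.0]
ft_force: [-1.5, 0.6, 7.9]
grip_width: 0.0004
grip_force: 3.9
```

move_arm --series "0 0 0.5 0 0 0;0 0 1 0 0 0;0 0 1 0 0 0"

```text
time: 14.58
position: [0.5106, -0.0217, 0.0683]
tool_rot: [1.0, -0.0, 0.0, 0.0]
ft_force: [-3.5, 0.2, 15.0]
grip_width: 0.0004
grip_force: 7.6
```

The corner holds 15 N with no dip: TCP z stays at 68.3 mm, so the top is at 46.3 mm. I'll hold, check and hand in.

move_arm --series "0 0 0 0 0 0;0 0 0 0 0 0;0 0 0 0 0 0;0 0 0 0 0 0;0 0 0 0 0 0;0 0 0 0 0 0;0 0 0 0 0 0;0 0 0 0 0 0"

```text
time: 15.25
position: [0.5106, -0.0217, 0.0683]
tool_rot: [1.0, -0.0, 0.0, 0.0]
ft_force: [-3.4, 0.0, 14.4]
grip_width: 0.0004
grip_force: 7.6
```

Run:
```python
from h import *
o=robot.get_obs();print(o["time"],o["position"],o["ft_force"])
if 6<o["ft_force"][2]<25 and o["position"][2]>.0665: print(robot.hand_in())
```

```text
15.25 [ 0.51058056 -0.02168035  0.06828017] [-3.35611393e+00  6.03933683e-04  1.43685349e+01]
the job is handed in; nothing more can be done
None
```

I pushed the wooden wedge snug under the short foot at about 5 N and handed the job in at 15.25 s while pressing the corner with about 14 N; the corner didn't dip, the box had moved about 2 mm at most, and the pots and tape roll weren't touched.

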